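Charge the leak-test coupler and hold it snapped onto the module's slanted test nipple

TASK

Charge the leak-test coupler: with it standing in its dock, press the hand pump's spring plunger fully down to its stop. Then take the coupler from the dock, press it squarely onto the slanted nipple of the sealed electronics module until it snaps and the sprung collar is pushed fully home, and finish while still gripping the coupler and holding it pressed down against the collar's spring. Leave everything else on the bench where it is.

Things in the scene. Friction and masses are not known exactly. Their poses are not given: they have to be found in the camera images.
- station: charging station, fixed to the bench: a grey plate 84 x 190 x 20 mm. Origin: centre of its underside, z up. Along its y axis: dock stub at y = -52 mm, hand pump at y = +52 mm (aluminium cylinder of dia 54, up to 52 mm above the bench).
- plunger_top (a point): centre of the top of the pump's plunger head, a black mushroom button of dia 40 mm (moves with it); 91 mm above the bench when up.
- plunger (a joint): plunger travel in m: 0 = up, 0.018 = down at its stop. Springs back; needs 3 N to start and about 10 N at the stop.
- dock (a point): dock: point on the station's top face (20 mm above the bench) under the middle of the docked coupler; a stub of dia 13 mm, 16 mm tall stands there inside the coupler's bore.
- coupler_mid (a point): loose coupler, a round aluminium and steel part 75 mm tall, about 110 to 180 g; this point is on its axis half-way up (37.5 mm above its mouth), z along its axis away from the mouth. From the mouth up: skirt of dia 26 mm with a bore of dia 19 mm, 28 mm deep, and a rounded bead of dia 31 round it at 8 mm; flange of dia 35 from 28 to 33 mm; grip neck of dia 26 from 33 to 75 mm (solid, ridged). Stands upright, mouth down, over the dock stub; lifts straight off.
- coupler_mouth (a point): centre of the coupler's open lower end (its rim presses on the collar); z along its axis away from the mouth.
- module: sealed aluminium electronics module clamped in a holder plate, fixed: 170 x 125 mm over the plate, top face 51 mm above the bench; two low upright plugs stand on its +x part (not to be used). Origin: centre of its underside, z up. The nipple leans 30 degrees from vertical towards the module's -x side.
- nipple_tip (a point): tip of the slanted steel nipple, about 100 mm above the bench; its z axis runs along the nipple, outwards. Nipple dia 14 mm, tapered to dia 6 mm in the last 6 mm, standing 14 mm out of the collar (22 mm with the collar down). Nipple and collar sit in a dark boss of dia 50 mm; three posts on it, 18 to 25 mm from the axis and 5 mm short of the nipple tip, carry sprung latch balls that the coupler's bead must be pushed past (the snap).
- collar_face (a point): centre of the outer face of the sprung aluminium collar (dia 31 mm) round the nipple, 14 mm behind the tip when free; moves with it; z outwards along the nipple.
- collar (a joint): how far the collar is pushed in, in m: 0 = free, 0.008 = at its stop. Pushing the coupler on takes about 3 N just before it meets the collar, 8 to 9 N over the first 1.5 mm, then it snaps past the balls and the push needed falls to about 2 N at 6 mm; it climbs again to about 10 N at the stop, which is rigid. It never stays down by itself: it pushes the coupler back when not held.
- spool: steel wire spool, dia 50, 36 tall mm; loose bystander, to be left alone. Origin: its underside.
- jar: small amber jar, dia 44, 45 tall mm; loose bystander, to be left alone. Origin: its underside.
- driver: screwdriver lying down, 160 long mm; loose bystander, to be left alone. Origin: its underside.
- brush: brush lying down, 170 long mm; loose bystander, to be left alone. Origin: its underside.
- partsbox: divided open parts box, 90 x 120 x 30 mm; loose bystander, to be left alone. Origin: its underside.
- mouse: round computer mouse, dia 62, 32 tall mm; loose bystander, to be left alone. Origin: its underside.
- flask: white bottle, dia 56, 120 tall mm; loose bystander, to be left alone. Origin: its underside.

How it is judged:
By the outcome, as a careful person would: the job done as asked, in the order asked, and still so for the second after the job is handed in, while the arm keeps its last pose, push and grip.
It also fails if it takes over 48 s, if anything falls off the work surface, if the arm or the gripper's body presses on something with over 40 N, if the wrist force passes 120 N, or if a joint passes its speed limit or range.

ROBOT

A 6-joint arm with a two-finger parallel gripper is mounted at the origin on the work surface. World frame = base frame: x ahead of the robot, y to its left, z up, the work surface at z = 0. Lengths are in m, angles in rad, forces in N, time in s.
With the tool pointing down it reaches from about 0.275 to 0.85 m from the base axis. Payload 19 kg.
Tool frame: the origin (TCP) lies at the very end of the fingers, on their centre line; the grasp point (between the pads) lies 19 mm behind it (env.grip_point_offset is the distance from the TCP to the grasp point, in m); z points along the fingers, y is the line along which they close (so a half turn about z gives the same grasp; the last joint's range is limited). The gripper opens to 85 mm and grips with 20 to 120 N. Pads are 22 mm wide; open, the fingers measure 114 mm over their backs; the gripper's body (76 mm by 85 mm) begins 54 mm behind the grasp point. The pads swing forward as they close: fully open they stand 13 mm farther back than shut.
Start: joints at [1.214, 0.15, 1.437, -0, 1.554, -0.134], TCP at [0.127, 0.561, 0.231] pointing down, gripper open.
Joint ranges: [-2.8, 2.8], [-0.68, 2.1], [0.12, 2.68], [-1.39, 4.53], [0.16, 2.79], [-2.81, 2.81]. Speed limits (rad/s): [1.89, 1.89, 2.22, 3.01, 3.01, 3.01].

INTERFACE

Orientations are given as a rotation vector (axis times angle).
In Python, from workcell import env, eyes gives the robot as it stands.
- The arm moves only by the tool move_arm, never from a script. Its argument "steps" is a list of rows, each an object of numbers: "hand": the opening, from 0 (shut) to 1 (fully open); "tx", "ty", "tz": the shift along the tool's x, y, z each as a share of 100 mm, from -1 to 1; "rx", "ry", "rz": the turn, a rotation vector about the tool's x, y, z each as a share of 60 degrees, from -1 to 1. A call has 1 to 20 rows; each row shifts and turns the commanded pose from where the row before left it, along the tool's axes as they then stand; what a row does not reach is not made up. A row lasts 1/10 s, in which the tool goes at most 50 mm and 8.59 degrees, less where a joint would pass 70% of its speed; a pose out of reach is approached as far as the arm can. A call with a number of a shift or a turn outside -1 to 1 is refused whole. A call with a gripper value outside its range is refused whole. The fingers move at their own pace and stop on an object; the grip force is fixed at half the most. Time passes only in rows, so rows that do not move let the fingers close. It gives the time, the measured TCP pose, the force, the opening and the grip force at its end, in the units of the state.
- env.read_state(): the state, without advancing time (a new reading comes with each control period).
- eyes.read_camera(name): name is "side" or "top"; returns (picture, depth): 384x512x3 uint8, red, green, blue; 384x512 float32, m along the optical axis (not along the pixel's ray), 0 where there is no reading.
- eyes.camera_info(name): a dict with "intrinsics" (3x3 intrinsics, pixels), "k1" (the pictures are not rectified: a ray, as slopes to the right and down, at radius r is drawn at 1 + k1 r^2 times it, then the intrinsics apply), "R" (3x3) and "t" (3): a world point X has camera coordinates R X + t. Camera axes: x right, y down, z forward; pixel columns grow to the right and rows downward; lengths in m; the calibration is good to about 2 mm. A picture is of the moment at which its call begins. camera_info takes no time and is no camera call.
- env.finish_job(): hands the job in; it is judged then, once.
The state is a dict: "time": time; "joints": joint angles; "joint_velocities": joint speeds; "tau": joint torques, N m; "position": TCP position; "tcp_rot": TCP orientation; "force": force on the tool from outside, world axes, zero at the start; "wrist_torque": the same for the moment, N m; "grip_width": finger opening in m; "grip_force": force on a finger pad.
Only numpy, scipy, OpenCV 4.12 (cv2) and the standard library are available. Lean on these libraries where they do the work, as an engineer would, in place of code of your own. Each camera call takes 0.05 s, during which the arm holds its last target. There are 200 camera calls.

## Working session

There is one attempt and no reset: what is moved stays moved. The work goes in short steps, Python scripts to look and compute and a tool call to move; the robot and the scene stay as the last step left them, time stands still between calls to the robot, and variables do not carry over. Pictures are saved under pics/ and viewed, at most 10 in all, crops included, and the job is handed in when it is done.

Besides the shell and the picture viewer there is one more tool, called after "Call:" by a JSON object that holds its "method" and its "body". move_arm: Moves the arm, as the interface text tells. Shift numbers are shares of 100 mm and turn numbers shares of 60 degrees, none past 1 either way. Its arguments: {"type":"object","properties":{"steps":{"type":"array"}},"required":["steps"]}

```bash
mkdir -p pics; cat > h.py <<'E'
import numpy as np, cv2
from workcell import env, eyes
def shot(n,f=None):
    im,d=eyes.read_camera(n)
    if f: cv2.imwrite('pics/'+f,im[:,:,::-1])
    np.savez('%s.npz'%n,im=im,d=d); return im,d
def ray(n,u,v):
    c=eyes.camera_info(n);K=np.array(c["intrinsics"]);k=float(c["k1"])
    p=cv2.undistortPoints(np.array([[[u,v]]],float),K,np.array([k,0,0,0,0.]))[0,0]
    R=np.array(c["R"]);t=np.array(c["t"])
    return -R.T@t, R.T@np.array([p[0],p[1],1.])
def onz(n,u,v,z):
    o,r=ray(n,u,v); return o+r*(z-o[2])/r[2]
def dep(n,u,v,d):
    o,r=ray(n,u,v); return o+r*d
def two(a,b):
    (o1,r1),(o2,r2)=a,b
    s=np.linalg.lstsq(np.c_[r1,-r2],o2-o1,rcond=None)[0]
    p,q=o1+s[0]*r1,o2+s[1]*r2
    return (p+q)/2,np.linalg.norm(p-q)
def cloud(n,d):
    c=eyes.camera_info(n);K=np.array(c["intrinsics"]);k=float(c["k1"])
    v,u=np.mgrid[:384,:512]
    p=cv2.undistortPoints(np.stack([u,v],-1).reshape(-1,1,2).astype(float),K,np.array([k,0,0,0,0.])).reshape(384,512,2)
    R=np.array(c["R"]);t=np.array(c["t"])
    P=np.dstack([p*d[...,None],d]); return (P-t)@R
E
python3 - <<'E'
from h import *
for n in("side","top"):
    shot(n,n+'0.png'); o,_=ray(n,256,192); print(n,o)
print(env.read_state())
E
```

```text
side [ 0.20016506 -1.12945473  0.95184409]
top [ 0.39616553 -0.00459858  1.8906699 ]
{'time': 0.1, 'joints': array([ 1.21397316e+00,  1.50925562e-01,  1.43793043e+00,  9.30166570e-06,
        1.55378213e+00, -1.34023802e-01]), 'joint_velocities': array([ 0.00055358,  0.00122625, -0.00135477, -0.00149186,  0.00181034,
       -0.00129554]), 'tau': array([ 4.20155906e-03, -7.14366245e+01, -5.71807694e+01, -8.23122059e-05,
        7.10510314e-03, -2.77701753e-05]), 'position': array([0.1270095 , 0.56058611, 0.23075996]), 'tcp_rot': array([-3.49219986e-01, -3.12185756e+00,  1.58931843e-03]), 'force': array([-1.03318443, -0.27319932,  0.02377278]), 'wrist_torque': array([0.00501696, 0.02423729, 0.02511106]), 'grip_force': 0.0, 'grip_width': 0.08506187971544123}
```

View pics/side0.png

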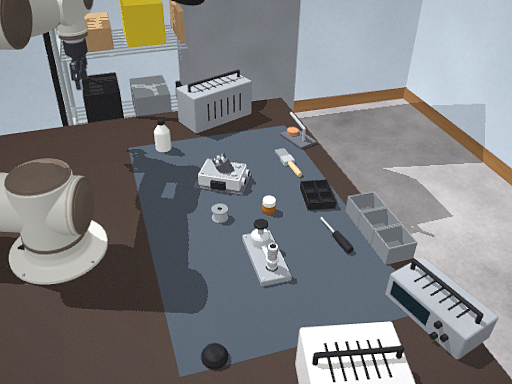

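View pics/top0.png

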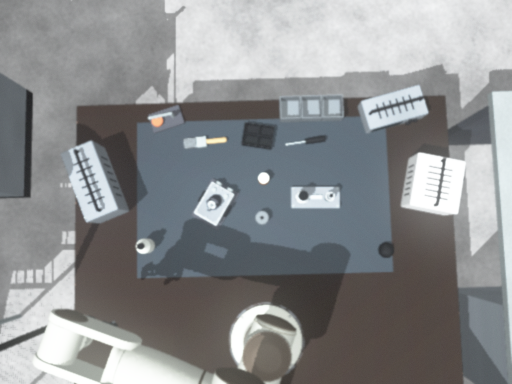

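The side view shows the station near (267,258) with the black plunger at (261,225) and the coupler at (271,257). The module is at (224,177). In the top view the plunger is at (303,195), the coupler at (331,197) and the module at (213,203).

```bash
python3 - <<'E'
from h import *
S=np.load('side.npz');T=np.load('top.npz')
def crop(a,u,v,w,h,s): return cv2.resize(a['im'][v:v+h,u:u+w,::-1],(w*s,h*s),interpolation=cv2.INTER_CUBIC)
A=crop(S,235,210,65,80,5);B=crop(S,190,145,65,55,5);C=crop(T,285,180,65,36,5);D=crop(T,185,172,65,64,5)
L=np.vstack([A,C]);R=np.vstack([B,D])
h=max(len(L),len(R));L=np.pad(L,((0,h-len(L)),(0,0),(0,0)));R=np.pad(R,((0,h-len(R)),(0,0),(0,0)))
cv2.imwrite('pics/crop.png',np.hstack([L,R]))
# station plate & module by depth clouds
for n,a,boxes in(("top",T,{'st':(285,180,350,216),'mod':(185,172,250,236)}),("side",S,{'st':(235,210,300,290),'mod':(190,145,255,200)})):
    P=cloud(n,a['d'])
    for k,(u0,v0,u1,v1) in boxes.items():
        Q=P[v0:v1,u0:u1].reshape(-1,3)
        Q=Q[(Q[:,2]>-.05)&(Q[:,2]<.2)]
        for lo,hi in ((.015,.025),(.045,.057),(.075,.085),(.086,.097),(.097,.115)):
            q=Q[(Q[:,2]>lo)&(Q[:,2]<hi)]
            if len(q)>3: print(n,k,lo,len(q),q.mean(0).round(4),q.min(0).round(3),q.max(0).round(3), [np.round(x,3).tolist() for x in cv2.minAreaRect(q[:,:2].astype(np.float32))])
E
```

```text
top st 0.015 554 [ 0.5467 -0.2114  0.0201] [ 0.505 -0.301  0.015] [ 0.59  -0.111  0.025] [[0.548, -0.206], [0.189, 0.083], 88.513]
top st 0.045 61 [ 0.5439 -0.17    0.0508] [ 0.526 -0.264  0.045] [ 0.572 -0.129  0.056] [[0.549, -0.196], [0.046, 0.134], 0.431]
top st 0.075 19 [ 0.5491 -0.1607  0.0831] [ 0.531 -0.25   0.076] [ 0.569 -0.138  0.085] [[0.559, -0.191], [0.037, 0.112], 15.634]
top st 0.086 87 [ 0.5475 -0.1873  0.0917] [ 0.531 -0.27   0.086] [ 0.565 -0.138  0.097] [[0.545, -0.204], [0.132, 0.034], 87.268]
top st 0.097 13 [ 0.5485 -0.2354  0.0992] [ 0.535 -0.269  0.097] [ 0.567 -0.153  0.102] [[0.549, -0.21], [0.117, 0.026], 84.621]
top mod 0.015 30 [0.5163 0.1835 0.018 ] [0.422 0.09  0.015] [0.641 0.284 0.025] [[0.534, 0.183], [0.215, 0.194], 3.005]
top mod 0.045 586 [0.5299 0.1871 0.051 ] [0.454 0.113 0.045] [0.613 0.265 0.057] [[0.536, 0.187], [0.11, 0.153], 54.43]
top mod 0.075 51 [0.5318 0.1884 0.0803] [0.503 0.165 0.075] [0.556 0.211 0.085] [[0.53, 0.187], [0.05, 0.047], 7.484]
top mod 0.086 54 [0.5309 0.1871 0.0908] [0.502 0.167 0.086] [0.551 0.208 0.097] [[0.527, 0.18
[... 580 characters left out ...]
] [ 0.527 -0.273  0.086] [ 0.566 -0.137  0.097] [[0.543, -0.204], [0.136, 0.038], 84.963]
side mod 0.015 127 [0.5137 0.1413 0.0201] [0.445 0.108 0.015] [0.611 0.184 0.025] [[0.525, 0.144], [0.062, 0.167], 83.136]
side mod 0.045 551 [0.5265 0.1737 0.0501] [0.447 0.109 0.045] [0.613 0.263 0.057] [[0.529, 0.185], [0.106, 0.141], 59.647]
side mod 0.075 68 [0.5268 0.1801 0.0803] [0.499 0.161 0.075] [0.552 0.21  0.085] [[0.526, 0.189], [0.042, 0.058], 22.745]
side mod 0.086 54 [0.5305 0.1862 0.0911] [0.513 0.169 0.086] [0.546 0.209 0.097] [[0.53, 0.189], [0.041, 0.032], 86.707]
side mod 0.097 13 [0.5241 0.1885 0.0989] [0.514 0.169 0.097] [0.54  0.207 0.102] [[0.524, 0.189], [0.041, 0.018], 59.421]
```

View pics/crop.png

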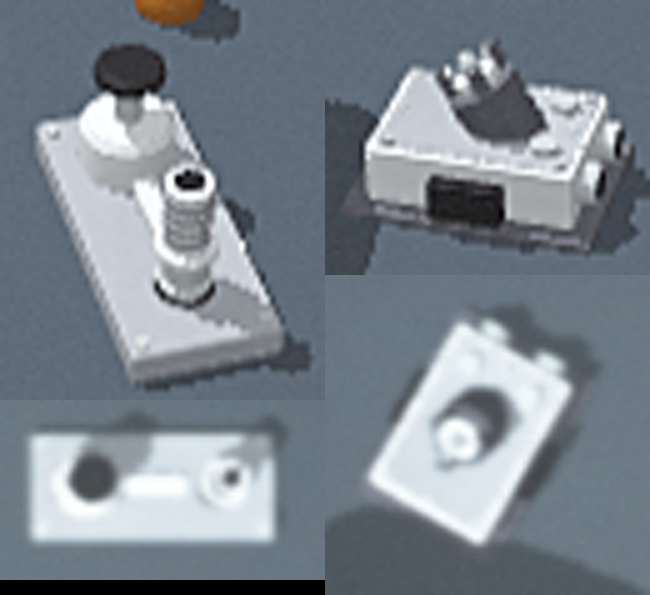

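The crops show the plunger head near top-view pixel (303.4,195.4), the coupler top near (331,195.6), and the collar and nipple near (211.6,205). The module's +x side, with its two plugs, points up and to the right in the image. Next I'll measure centroids, the module yaw and the nipple.

```bash
cat >> h.py <<'E'
from scipy.spatial.transform import Rotation as Ro
def plan(target,z=None,y=None):
    s=env.read_state();R=Ro.from_rotvec(s["tcp_rot"])
    print("t",s["time"],"pos",s["position"].round(4),"F",s["force"].round(1),"w",round(s["grip_width"],4))
    print("axes",R.as_matrix().round(4).tolist())
    print("shift in tool axes, shares", (R.inv().apply(np.array(target)-s["position"])/.1).round(3))
    if z is not None:
        z=np.array(z)/np.linalg.norm(z);z0=R.as_matrix()[:,2]
        ax=np.cross(z0,z);an=np.arctan2(np.linalg.norm(ax),z0@z)
        rv=ax/max(np.linalg.norm(ax),1e-9)*an
        print("turn, shares",(R.inv().apply(rv)/(np.pi/3)).round(3))
E
python3 - <<'E'
from h import *
S=np.load('side.npz');T=np.load('top.npz')
def cen(a,u0,v0,u1,v1,f):
    g=cv2.cvtColor(a['im'],cv2.COLOR_RGB2GRAY)[v0:v1,u0:u1].astype(float)
    m=f(g).astype(np.uint8)
    n,l,st,c=cv2.connectedComponentsWithStats(m); i=1+np.argmax(st[1:,4]); return c[i]+[u0,v0],st[i]
pt=cen(T,296,188,311,203,lambda g:g<90);ps=cen(S,252,217,272,231,lambda g:g<60)
print(pt,ps); print('plunger',onz('top',*pt[0],.089),onz('side',*ps[0],.089))
kt=cen(T,327,191,336,200,lambda g:g<170);ks=cen(S,268,242,278,250,lambda g:g<80)
print(kt,ks,'coupler',onz('top',*kt[0],.095),onz('side',*ks[0],.095))
P=cloud('top',T['d'])
m=np.zeros((384,512),np.uint8);m[172:236,185:250]=(np.abs(P[172:236,185:250,2]-.0505)<.008)
g=cv2.cvtColor(T['im'],cv2.COLOR_RGB2GRAY);m&=(g>165).astype(np.uint8)
c=max(cv2.findContours(m,0,2)[0],key=cv2.contourArea)
b=cv2.boxPoints(cv2.minAreaRect(c));W=np.array([onz('top',*q,.051) for q in b])
print(W.round(4).tolist(),W.mean(0));e=[W[1]-W[0],W[2]-W[1]];print([(np.linalg.norm(x),np.degrees(np.arctan2(x[1],x[0]))) for x in e])
cv2.imwrite('pics/nip.png',np.hstack([cv2.resize(a['im'][v:v+26,u:u+28,::-1],(392,364),interpolation=cv2.INTER_CUBIC) for a,u,v in((T,199,193),(S,209,149))]))
plan([.547,-.154,.14])
E
```

```text
(array([303.06818182, 195.04545455]), array([ 4,  4,  7,  7, 44], dtype=int32)) (array([260.82242991, 223.59813084]), array([  2,   2,  14,  11, 107], dtype=int32))
plunger [ 0.54934052 -0.15373401  0.089     ] [ 0.54749324 -0.15850577  0.089     ]
(array([331., 195.]), array([3, 3, 3, 3, 9], dtype=int32)) (array([272.47058824, 245.76470588]), array([ 2,  2,  6,  4, 17], dtype=int32)) coupler [ 0.5462452 -0.2580872  0.095    ] [ 0.54571482 -0.25753643  0.095     ]
[[0.4991, 0.2689, 0.051], [0.6282, 0.1901, 0.051], [0.5735, 0.1024, 0.051], [0.4451, 0.1814, 0.051]] [0.53646993 0.18567609 0.051     ]
[(np.float64(0.15128013098864843), np.float64(-31.3968039452208)), (np.float64(0.10338793657051143), np.float64(-121.97632933774324))]
t 0.1 pos [0.127  0.5606 0.2308] F [-1.  -0.3  0. ] w 0.0851
axes [[-0.9753, 0.221, -0.0004], [0.221, 0.9753, -0.001], [0.0001, -0.001, -1.0]]
shift in tool axes, shares [-5.675 -6.04   0.913]
```

View pics/nip.png

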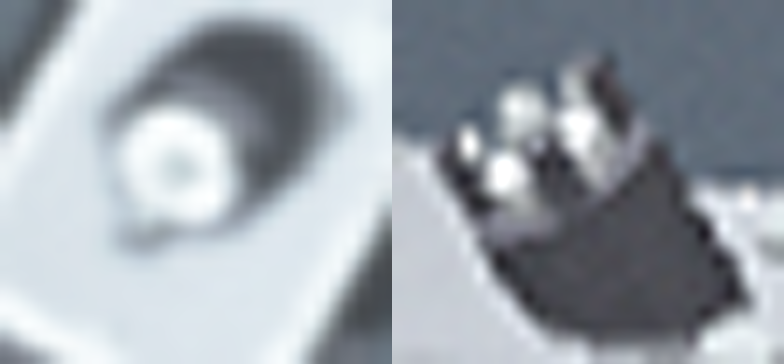

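The collar disc is centred near top-view pixel (211.3,204.3), with a grey dot at its middle. The side view shows the nipple and posts as bright spots near (217–225,156–161). I'll start the first move, above the pump, with the fingers closing.

Call:
{"method": "move_arm", "body": {"steps": [{"hand":0,"tx":-0.284,"ty":-0.302},{"hand":0,"tx":-0.284,"ty":-0.302},{"hand":0,"tx":-0.284,"ty":-0.302},{"hand":0,"tx":-0.284,"ty":-0.302},{"hand":0,"tx":-0.284,"ty":-0.302},{"hand":0,"tx":-0.284,"ty":-0.302},{"hand":0,"tx":-0.284,"ty":-0.302},{"hand":0,"tx":-0.284,"ty":-0.302},{"hand":0,"tx":-0.284,"ty":-0.302},{"hand":0,"tx":-0.284,"ty":-0.302},{"hand":0,"tx":-0.284,"ty":-0.302},{"hand":0,"tx":-0.284,"ty":-0.302},{"hand":0,"tx":-0.284,"ty":-0.302},{"hand":0,"tx":-0.284,"ty":-0.302},{"hand":0,"tx":-0.284,"ty":-0.302},{"hand":0,"tx":-0.284,"ty":-0.302},{"hand":0,"tx":-0.284,"ty":-0.302},{"hand":0,"tx":-0.284,"ty":-0.302},{"hand":0,"tx":-0.284,"ty":-0.302},{"hand":0,"tx":-0.284,"ty":-0.302}]}}

```text
invalid input at $.steps[0]: expected keys hand, tx, ty, tz, rx, ry, rz
```

```bash
python3 - <<'E'
from h import *
plan([.548,-.155,.10])
def proj(n,X):
    c=eyes.camera_info(n);R=np.array(c["R"]);p,_=cv2.projectPoints(np.atleast_2d(X).astype(float),cv2.Rodrigues(R)[0],np.array(c["t"],float),np.array(c["intrinsics"]),np.array([float(c["k1"]),0,0,0,0]))
    return p[:,0]
w=np.radians(-31.5);a=np.array([-.5*np.cos(w),-.5*np.sin(w),.866]);x=np.array([np.cos(w),np.sin(w),0]);y=np.array([-x[1],x[0],0])
cm=np.array([.5365,.1857,0])
A=onz('top',211.3,204.3,.1);C=onz('top',211.3,204.3,.1-.012);B=C+.014*a
for nm,t in(('A',A),('B',B)):
    print(nm,t.round(4),'mod x,y',(t-cm)@x,(t-cm)@y)
    q=proj('side',np.array([t,t-.014*a,t-.022*a,t-.05*a])); print('side crop px',((q-[209,149]+.5)*14+[392,0]).round())
    q=proj('top',np.array([t,t-.014*a])); print('top crop px',((q-[199,193]+.5)*14).round())
E
```

```text
t 0.1 pos [0.127  0.5606 0.2308] F [-1.  -0.3  0. ] w 0.0851
axes [[-0.9753, 0.221, -0.0004], [0.221, 0.9753, -0.001], [0.0001, -0.001, -1.0]]
shift in tool axes, shares [-5.687 -6.047  1.313]
A [0.5226 0.1921 0.1   ] mod x,y -0.015188767241038943 -0.0018283909610204388
side crop px [[544. 100.]
 [574. 149.]
 [591. 176.]
 [650. 272.]]
top crop px [[179. 165.]
 [197. 146.]]
B [0.5175 0.1971 0.1001] mod x,y -0.022155023633402993 -0.00026192213357085245
side crop px [[517.  92.]
 [547. 141.]
 [564. 168.]
 [624. 264.]]
top crop px [[161. 185.]
 [179. 165.]]
```

Call:
{"method": "move_arm", "body": {"steps": [{"hand":0,"tx":-0.284,"ty":-0.302,"tz":0,"rx":0,"ry":0,"rz":0},{"hand":0,"tx":-0.284,"ty":-0.302,"tz":0,"rx":0,"ry":0,"rz":0},{"hand":0,"tx":-0.284,"ty":-0.302,"tz":0,"rx":0,"ry":0,"rz":0},{"hand":0,"tx":-0.284,"ty":-0.302,"tz":0,"rx":0,"ry":0,"rz":0},{"hand":0,"tx":-0.284,"ty":-0.302,"tz":0,"rx":0,"ry":0,"rz":0},{"hand":0,"tx":-0.284,"ty":-0.302,"tz":0,"rx":0,"ry":0,"rz":0},{"hand":0,"tx":-0.284,"ty":-0.302,"tz":0,"rx":0,"ry":0,"rz":0},{"hand":0,"tx":-0.284,"ty":-0.302,"tz":0,"rx":0,"ry":0,"rz":0},{"hand":0,"tx":-0.284,"ty":-0.302,"tz":0,"rx":0,"ry":0,"rz":0},{"hand":0,"tx":-0.284,"ty":-0.302,"tz":0,"rx":0,"ry":0,"rz":0},{"hand":0,"tx":-0.284,"ty":-0.302,"tz":0,"rx":0,"ry":0,"rz":0},{"hand":0,"tx":-0.284,"ty":-0.302,"tz":0,"rx":0,"ry":0,"rz":0},{"hand":0,"tx":-0.284,"ty":-0.302,"tz":0,"rx":0,"ry":0,"rz":0},{"hand":0,"tx":-0.284,"ty":-0.302,"tz":0,"rx":0,"ry":0,"rz":0},{"hand":0,"tx":-0.284,"ty":-0.302,"tz":0,"rx":0,"ry":0,"rz":0},{"hand":0,"tx":-0.284,"ty":-0.302,"tz":0,"rx":0,"ry":0,"rz":0},{"hand":0,"tx":-0.284,"ty":-0.302,"tz":0,"rx":0,"ry":0,"rz":0},{"hand":0,"tx":-0.284,"ty":-0.302,"tz":0,"rx":0,"ry":0,"rz":0},{"hand":0,"tx":-0.284,"ty":-0.302,"tz":0,"rx":0,"ry":0,"rz":0},{"hand":0,"tx":-0.284,"ty":-0.302,"tz":0,"rx":0,"ry":0,"rz":0}]}}

```text
time: 2.1
position: [0.5481, -0.1555, 0.231]
tcp_rot: [-0.35, -3.122, -0.0]
force: [0.9, 0.1, 0.6]
grip_width: 0.0001
grip_force: 0.0
```

```bash
python3 -c "
from h import *
plan([.548,-.155,.10])"
```

```text
t 2.1 pos [ 0.5481 -0.1555  0.231 ] F [0.9 0.1 0.6] w 0.0001
axes [[-0.9752, 0.2212, -0.0005], [0.2212, 0.9752, 0.0001], [0.0005, 0.0, -1.0]]
shift in tool axes, shares [1.00e-03 5.00e-03 1.31e+00]
```

Call:
{"method": "move_arm", "body": {"steps": [{"hand":0,"tx":0,"ty":0,"tz":0.32,"rx":0,"ry":0,"rz":0},{"hand":0,"tx":0,"ty":0,"tz":0.32,"rx":0,"ry":0,"rz":0},{"hand":0,"tx":0,"ty":0,"tz":0.32,"rx":0,"ry":0,"rz":0},{"hand":0,"tx":0,"ty":0,"tz":0.3,"rx":0,"ry":0,"rz":0},{"hand":0,"tx":0,"ty":0,"tz":0.06,"rx":0,"ry":0,"rz":0},{"hand":0,"tx":0,"ty":0,"tz":0.06,"rx":0,"ry":0,"rz":0},{"hand":0,"tx":0,"ty":0,"tz":0.04,"rx":0,"ry":0,"rz":0},{"hand":0,"tx":0,"ty":0,"tz":0.04,"rx":0,"ry":0,"rz":0},{"hand":0,"tx":0,"ty":0,"tz":0.04,"rx":0,"ry":0,"rz":0},{"hand":0,"tx":0,"ty":0,"tz":0.04,"rx":0,"ry":0,"rz":0},{"hand":0,"tx":0,"ty":0,"tz":0.02,"rx":0,"ry":0,"rz":0},{"hand":0,"tx":0,"ty":0,"tz":0,"rx":0,"ry":0,"rz":0}]}}

```text
time: 3.3
position: [0.5481, -0.154, 0.0763]
tcp_rot: [0.349, 3.12, -0.001]
force: [-2.8, 0.7, 8.8]
grip_width: -0.0001
grip_force: 3.9
```

Call:
{"method": "move_arm", "body": {"steps": [{"hand":0,"tx":0,"ty":0,"tz":0.015,"rx":0,"ry":0,"rz":0},{"hand":0,"tx":0,"ty":0,"tz":0.015,"rx":0,"ry":0,"rz":0},{"hand":0,"tx":0,"ty":0,"tz":0,"rx":0,"ry":0,"rz":0}]}}

```text
time: 3.6
position: [0.5481, -0.154, 0.0734]
tcp_rot: [0.349, 3.12, -0.001]
force: [-2.1, 0.3, 8.7]
grip_width: 0.0
grip_force: 4.4
```

Call:
{"method": "move_arm", "body": {"steps": [{"hand":0,"tx":0,"ty":0,"tz":0.01,"rx":0,"ry":0,"rz":0},{"hand":0,"tx":0,"ty":0,"tz":0.01,"rx":0,"ry":0,"rz":0},{"hand":0,"tx":0,"ty":0,"tz":0,"rx":0,"ry":0,"rz":0}]}}

```text
time: 3.9
position: [0.5482, -0.1541, 0.0728]
tcp_rot: [0.349, 3.12, -0.002]
force: [-9.8, 3.4, 25.3]
grip_width: -0.0
grip_force: 13.0
```

The stop is reached: 25 N at z = 0.0728, which matches 91 − 18 mm. Next I'll retreat and go above the coupler.

Call:
{"method": "move_arm", "body": {"steps": [{"hand":0,"tx":0,"ty":0,"tz":-0.2,"rx":0,"ry":0,"rz":0},{"hand":0,"tx":0,"ty":0,"tz":-0.4,"rx":0,"ry":0,"rz":0},{"hand":0,"tx":0,"ty":0,"tz":-0.3,"rx":0,"ry":0,"rz":0},{"hand":1,"tx":-0.05,"ty":-0.34,"tz":0,"rx":0,"ry":0,"rz":0},{"hand":1,"tx":-0.08,"ty":-0.34,"tz":0,"rx":0,"ry":0,"rz":0},{"hand":1,"tx":-0.08,"ty":-0.34,"tz":0,"rx":0,"ry":0,"rz":0},{"hand":1,"tx":0,"ty":0,"tz":0,"rx":0,"ry":0,"rz":0},{"hand":1,"tx":0,"ty":0,"tz":0,"rx":0,"ry":0,"rz":0}]}}

```text
time: 4.7
position: [0.5455, -0.2585, 0.1605]
tcp_rot: [0.351, 3.122, -0.0]
force: [0.1, 0.8, -1.5]
grip_width: 0.0722
grip_force: 0.0
```

```bash
python3 -c "
from h import *
shot('side','s1.png')
plan([.546,-.258,.058],[0,0,-1])"
```

```text
t 4.75 pos [ 0.5456 -0.2577  0.1605] F [-0.5  0.7 -0.1] w 0.0789
axes [[-0.9752, 0.2212, 0.0003], [0.2212, 0.9752, -0.0], [-0.0003, 0.0, -1.0]]
shift in tool axes, shares [-0.005 -0.002  1.025]
turn, shares [ 0.  0. -0.]
```

Call:
{"method": "move_arm", "body": {"steps": [{"hand":1,"tx":0,"ty":0,"tz":0.3,"rx":0,"ry":0,"rz":0},{"hand":1,"tx":0,"ty":0,"tz":0.3,"rx":0,"ry":0,"rz":0},{"hand":1,"tx":0,"ty":0,"tz":0.25,"rx":0,"ry":0,"rz":0},{"hand":1,"tx":0,"ty":0,"tz":0.17,"rx":0,"ry":0,"rz":0},{"hand":1,"tx":0,"ty":0,"tz":0,"rx":0,"ry":0,"rz":0},{"hand":0,"tx":0,"ty":0,"tz":0,"rx":0,"ry":0,"rz":0},{"hand":0,"tx":0,"ty":0,"tz":0,"rx":0,"ry":0,"rz":0},{"hand":0,"tx":0,"ty":0,"tz":0,"rx":0,"ry":0,"rz":0},{"hand":0,"tx":0,"ty":0,"tz":0,"rx":0,"ry":0,"rz":0},{"hand":0,"tx":0,"ty":0,"tz":0,"rx":0,"ry":0,"rz":0},{"hand":0,"tx":0,"ty":0,"tz":0,"rx":0,"ry":0,"rz":0}]}}

```text
time: 5.85
position: [0.5458, -0.2582, 0.0591]
tcp_rot: [0.349, 3.121, -0.001]
force: [-0.9, 1.4, 5.8]
grip_width: 0.0247
grip_force: 58.6
```

Call:
{"method": "move_arm", "body": {"steps": [{"hand":0,"tx":0,"ty":0,"tz":-0.1,"rx":0,"ry":0,"rz":0},{"hand":0,"tx":0,"ty":0,"tz":-0.2,"rx":0,"ry":0,"rz":0},{"hand":0,"tx":0,"ty":0,"tz":-0.3,"rx":0,"ry":0,"rz":0},{"hand":0,"tx":0,"ty":0,"tz":-0.3,"rx":0,"ry":0,"rz":0},{"hand":0,"tx":0,"ty":0,"tz":-0.3,"rx":0,"ry":0,"rz":0},{"hand":0,"tx":0,"ty":0,"tz":-0.3,"rx":0,"ry":0,"rz":0},{"hand":0,"tx":0,"ty":0,"tz":0,"rx":0,"ry":0,"rz":0}]}}

```text
time: 6.55
position: [0.5465, -0.2586, 0.2134]
tcp_rot: [0.349, 3.116, -0.005]
force: [0.9, -0.1, -1.8]
grip_width: 0.0248
grip_force: 59.0
```

```bash
python3 -c "
from h import *
shot('side','s2.png');shot('top')
plan([.488,.215,.21],[.4263,-.2612,-.866])"
```

```text
t 6.65 pos [ 0.5455 -0.258   0.2089] F [-0.  -0.2 -2.8] w 0.0253
axes [[-0.9753, 0.221, 0.0008], [0.221, 0.9753, -0.0007], [-0.0009, -0.0005, -1.0]]
shift in tool axes, shares [ 1.606  4.486 -0.014]
turn, shares [ 0.16  -0.473  0.   ]
```

View pics/s2.png

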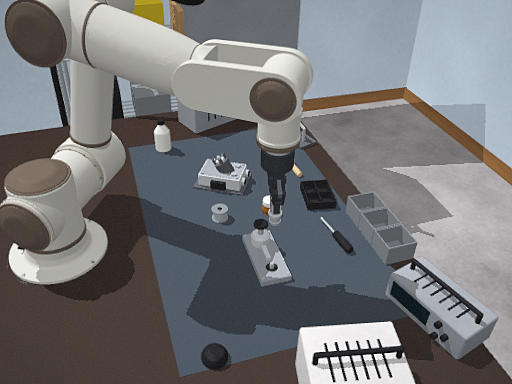

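The coupler is in the gripper near (275,213), the dock is empty and the plunger has sprung back up. I'll carry it to above the nipple and tilt it there.

Call:
{"method": "move_arm", "body": {"steps": [{"hand":0,"tx":0.1,"ty":0.28,"tz":0,"rx":0,"ry":0,"rz":0},{"hand":0,"tx":0.1,"ty":0.28,"tz":0,"rx":0,"ry":0,"rz":0},{"hand":0,"tx":0.1,"ty":0.28,"tz":0,"rx":0,"ry":0,"rz":0},{"hand":0,"tx":0.1,"ty":0.28,"tz":0,"rx":0,"ry":0,"rz":0},{"hand":0,"tx":0.1,"ty":0.28,"tz":0,"rx":0,"ry":0,"rz":0},{"hand":0,"tx":0.1,"ty":0.28,"tz":0,"rx":0,"ry":0,"rz":0},{"hand":0,"tx":0.1,"ty":0.28,"tz":0,"rx":0,"ry":0,"rz":0},{"hand":0,"tx":0.1,"ty":0.28,"tz":0,"rx":0,"ry":0,"rz":0},{"hand":0,"tx":0.1,"ty":0.28,"tz":0,"rx":0,"ry":0,"rz":0},{"hand":0,"tx":0.1,"ty":0.28,"tz":0,"rx":0,"ry":0,"rz":0},{"hand":0,"tx":0.1,"ty":0.28,"tz":0,"rx":0,"ry":0,"rz":0},{"hand":0,"tx":0.1,"ty":0.28,"tz":0,"rx":0,"ry":0,"rz":0},{"hand":0,"tx":0.1,"ty":0.28,"tz":0,"rx":0,"ry":0,"rz":0},{"hand":0,"tx":0.1,"ty":0.28,"tz":0,"rx":0,"ry":0,"rz":0},{"hand":0,"tx":0.1,"ty":0.28,"tz":0,"rx":0,"ry":0,"rz":0},{"hand":0,"tx":0.1,"ty":0.28,"tz":0,"rx":0,"ry":0,"rz":0}]}}

```text
time: 8.25
position: [0.4876, 0.2154, 0.207]
tcp_rot: [-0.349, -3.12, 0.001]
force: [0.6, -0.4, -3.0]
grip_width: 0.024
grip_force: 59.2
```

Call:
{"method": "move_arm", "body": {"steps": [{"hand":0,"tx":0,"ty":0,"tz":0,"rx":0.04,"ry":-0.118,"rz":0},{"hand":0,"tx":0,"ty":0,"tz":0,"rx":0.04,"ry":-0.118,"rz":0},{"hand":0,"tx":0,"ty":0,"tz":0,"rx":0.04,"ry":-0.118,"rz":0},{"hand":0,"tx":0,"ty":0,"tz":0,"rx":0.04,"ry":-0.119,"rz":0},{"hand":0,"tx":0,"ty":0,"tz":0,"rx":0,"ry":0,"rz":0},{"hand":0,"tx":0,"ty":0,"tz":0,"rx":0,"ry":0,"rz":0}]}}

```text
time: 8.85
position: [0.4876, 0.2148, 0.2074]
tcp_rot: [0.293, 2.64, -0.3]
force: [1.2, 0.1, -1.1]
grip_width: 0.0251
grip_force: 59.3
```

```bash
python3 - <<'E'
from h import *
S=shot('side');T=shot('top')
plan([.488,.215,.160],[.4263,-.2612,-.866])
cv2.imwrite('pics/c2.png',np.hstack([cv2.resize(a[0][v:v+60,u:u+60,::-1],(400,400),interpolation=cv2.INTER_CUBIC) for a,u,v in((T,180,170),(S,190,115))]))
E
```

```text
t 8.95 pos [0.4888 0.2141 0.2081] F [ 0.2  0.2 -1.5] w 0.0247
axes [[-0.8684, 0.2578, 0.4236], [0.156, 0.9529, -0.26], [-0.4707, -0.1597, -0.8677]]
shift in tool axes, shares [0.235 0.083 0.412]
turn, shares [ 0.001 -0.003  0.   ]
```

View pics/c2.png

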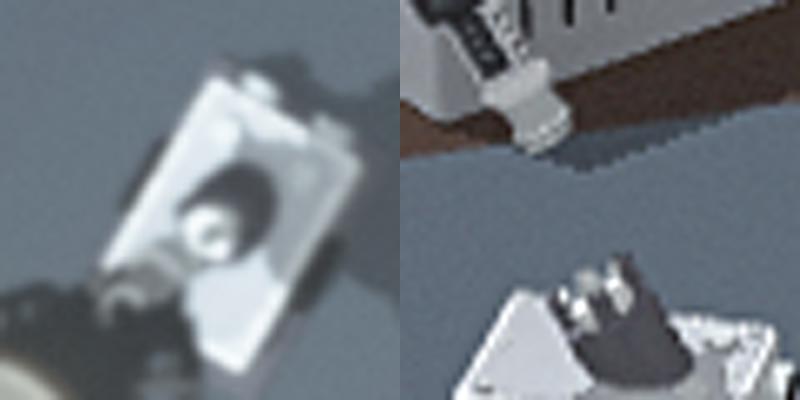

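The top view shows the collar disc at crop (208,232). The side view shows the nipple tip at about image pixel (217.8,154.5), which agrees with my estimate, and the coupler mouth near (211,136.5). I'll check how the hand-to-camera alignment agrees.

```bash
python3 - <<'E'
from h import *
def proj(n,X):
    c=eyes.camera_info(n);p,_=cv2.projectPoints(np.atleast_2d(X).astype(float),cv2.Rodrigues(np.array(c["R"]))[0],np.array(c["t"],float),np.array(c["intrinsics"]),np.array([float(c["k1"]),0,0,0,0]))
    return p[:,0]
s=env.read_state();M=Ro.from_rotvec(s["tcp_rot"]).as_matrix();p=s["position"]
def ring(h,r): # h above mouth
    c=p+M[:,2]*(.039-h); return np.array([c+r*(M[:,0]*np.cos(t)+M[:,1]*np.sin(t)) for t in np.linspace(0,6.283,40)])
for n,u,v in(("side",190,115),("top",180,170)):
    im=np.load(n+'.npz')['im'][v:v+60,u:u+60,::-1]; im=cv2.resize(im,(480,480),interpolation=cv2.INTER_CUBIC)
    a=np.array([-.4263,.2612,.866]);tip=np.array([.5175,.197,.1])
    ax=np.array([tip-.014*a+.0155*(M[:,0]*np.cos(t)+M[:,1]*np.sin(t)) for t in np.linspace(0,6.283,40)])
    for P,c in((ring(0,.013),(0,0,255)),(ring(.033,.0175),(0,255,0)),(ax,(255,0,255)),(tip[None],(0,255,255))):
        for q in (proj(n,P)-[u,v]+.5)*8: cv2.circle(im,tuple(int(x) for x in q),1,c,-1)
    globals()[n]=im
cv2.imwrite('pics/ov.png',np.hstack([top[:, :400],side[:, :400]]))
E
```

```text
(no output)
```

View pics/ov.png

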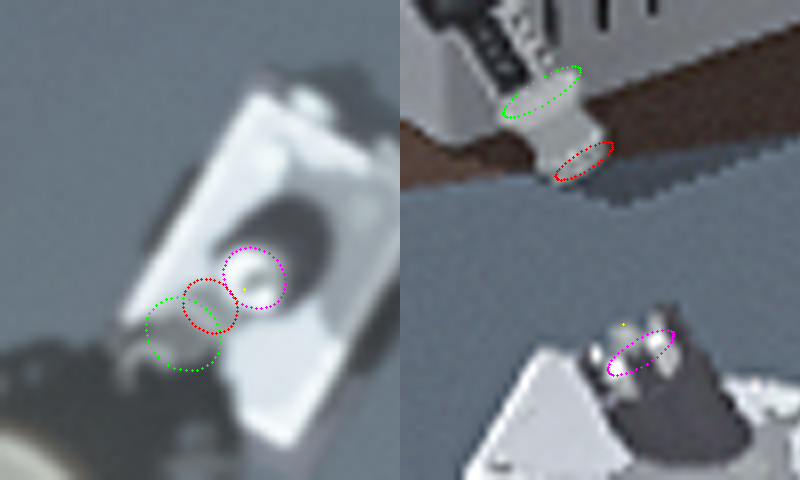

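The overlay matches the images to about 1–2 mm: the collar ring and tip fit in both views. I'll line up on the axis with a 30 mm standoff, then advance.

Call:
{"method": "move_arm", "body": {"steps": [{"hand":0,"tx":0.08,"ty":0.03,"tz":0.13,"rx":0,"ry":0,"rz":0},{"hand":0,"tx":0.08,"ty":0.03,"tz":0.14,"rx":0,"ry":0,"rz":0},{"hand":0,"tx":0.075,"ty":0.023,"tz":0.14,"rx":0,"ry":0,"rz":0},{"hand":0,"tx":0,"ty":0,"tz":0,"rx":0,"ry":0,"rz":0},{"hand":0,"tx":0,"ty":0,"tz":0,"rx":0,"ry":0,"rz":0},{"hand":0,"tx":0,"ty":0,"tz":0,"rx":0,"ry":0,"rz":0}]}}

```text
time: 9.55
position: [0.4881, 0.2152, 0.161]
tcp_rot: [0.296, 2.635, -0.3]
force: [-0.6, -0.2, -1.6]
grip_width: 0.0247
grip_force: 59.3
```

```bash
python3 - <<'E'
from h import *
plan([.488,.215,.160],[.4263,-.2612,-.866])
E
```

```text
t 9.55 pos [0.4881 0.2152 0.161 ] F [-0.6 -0.2 -1.6] w 0.0247
axes [[-0.867, 0.258, 0.4263], [0.1555, 0.9529, -0.2604], [-0.4734, -0.1594, -0.8663]]
shift in tool axes, shares [ 0.005 -0.     0.008]
turn, shares [ 0.001 -0.     0.   ]
```

Aligned. I'll advance 38 mm, gently at the end.

Call:
{"method": "move_arm", "body": {"steps": [{"hand":0,"tx":0,"ty":0,"tz":0.1,"rx":0,"ry":0,"rz":0},{"hand":0,"tx":0,"ty":0,"tz":0.12,"rx":0,"ry":0,"rz":0},{"hand":0,"tx":0,"ty":0,"tz":0.06,"rx":0,"ry":0,"rz":0},{"hand":0,"tx":0,"ty":0,"tz":0.04,"rx":0,"ry":0,"rz":0},{"hand":0,"tx":0,"ty":0,"tz":0.03,"rx":0,"ry":0,"rz":0},{"hand":0,"tx":0,"ty":0,"tz":0.03,"rx":0,"ry":0,"rz":0},{"hand":0,"tx":0,"ty":0,"tz":0,"rx":0,"ry":0,"rz":0}]}}

```text
time: 10.25
position: [0.5039, 0.2052, 0.1272]
tcp_rot: [0.295, 2.636, -0.301]
force: [-0.2, 1.0, -1.8]
grip_width: 0.0247
grip_force: 59.3
```

```bash
cat > f.py <<'E'
from h import *
s=env.read_state();M=Ro.from_rotvec(s["tcp_rot"]).as_matrix();d=s["position"]-np.array([.5175,.197,.1])
print("t",s["time"],"F tool",(M.T@(s["force"]-[0,0,-1.6])).round(1),"torque tool",(M.T@s["wrist_torque"]).round(2),"mouth rel tip (tool mm)",(M.T@d*1000+[0,0,39]).round(1), "w",s["grip_width"])
E
python3 f.py
```

```text
t 10.25 F tool [ 0.4  1.  -0.2] torque tool [-0.13  0.36 -0.04] mouth rel tip (tool mm) [ 0.2 -0.1  7.5] w 0.024735119380523092
```

Call:
{"method": "move_arm", "body": {"steps": [{"hand":0,"tx":0,"ty":0,"tz":0.02,"rx":0,"ry":0,"rz":0},{"hand":0,"tx":0,"ty":0,"tz":0.02,"rx":0,"ry":0,"rz":0},{"hand":0,"tx":0,"ty":0,"tz":0.02,"rx":0,"ry":0,"rz":0},{"hand":0,"tx":0,"ty":0,"tz":0,"rx":0,"ry":0,"rz":0}]}}

```text
time: 10.65
position: [0.5064, 0.2037, 0.1219]
tcp_rot: [0.295, 2.636, -0.301]
force: [-1.4, 0.5, -2.7]
grip_width: 0.0247
grip_force: 59.3
```

```bash
python3 f.py
```

```text
t 10.65 F tool [1.8 0.3 0.2] torque tool [-0.26  0.56 -0.01] mouth rel tip (tool mm) [ 0.3  0.  13.5] w 0.024671919357069815
```

Call:
{"method": "move_arm", "body": {"steps": [{"hand":0,"tx":0,"ty":0,"tz":0.015,"rx":0,"ry":0,"rz":0},{"hand":0,"tx":0,"ty":0,"tz":0.015,"rx":0,"ry":0,"rz":0},{"hand":0,"tx":0,"ty":0,"tz":0,"rx":0,"ry":0,"rz":0}]}}

```text
time: 10.95
position: [0.5078, 0.2031, 0.12]
tcp_rot: [0.295, 2.635, -0.3]
force: [-4.2, 1.8, 4.2]
grip_width: 0.0247
grip_force: 60.5
```

```bash
python3 f.py
```

```text
t 10.95 F tool [ 1.2 -0.3 -7.3] torque tool [-0.07  0.8   0.02] mouth rel tip (tool mm) [-0.1  0.2 16. ] w 0.024742692433186983
```

Call:
{"method": "move_arm", "body": {"steps": [{"hand":0,"tx":0,"ty":0,"tz":0.015,"rx":0,"ry":0,"rz":0},{"hand":0,"tx":0,"ty":0,"tz":0.015,"rx":0,"ry":0,"rz":0},{"hand":0,"tx":0,"ty":0,"tz":0,"rx":0,"ry":0,"rz":0}]}}

```text
time: 11.25
position: [0.5091, 0.2023, 0.1172]
tcp_rot: [0.295, 2.635, -0.3]
force: [-1.8, 2.8, 1.4]
grip_width: 0.0244
grip_force: 59.8
```

```bash
python3 f.py
```

```text
t 11.25 F tool [ 0.6  1.8 -4.1] torque tool [-0.22  0.54  0.04] mouth rel tip (tool mm) [ 0.   0.1 19.2] w 0.024439680054037318
```

Snapped past the peak. I'll press on toward the stop.

Call:
{"method": "move_arm", "body": {"steps": [{"hand":0,"tx":0,"ty":0,"tz":0.015,"rx":0,"ry":0,"rz":0},{"hand":0,"tx":0,"ty":0,"tz":0.015,"rx":0,"ry":0,"rz":0},{"hand":0,"tx":0,"ty":0,"tz":0,"rx":0,"ry":0,"rz":0}]}}

```text
time: 11.55
position: [0.5104, 0.2015, 0.1145]
tcp_rot: [0.295, 2.635, -0.3]
force: [-4.6, 2.7, 3.3]
grip_width: 0.0248
grip_force: 60.0
```

```bash
python3 f.py
```

```text
t 11.55 F tool [ 2.1  0.6 -6.9] torque tool [-0.3   0.6   0.02] mouth rel tip (tool mm) [-0.   0.2 22.3] w 0.024819336332026303
```

Call:
{"method": "move_arm", "body": {"steps": [{"hand":0,"tx":0,"ty":0,"tz":0.008,"rx":0,"ry":0,"rz":0},{"hand":0,"tx":0,"ty":0,"tz":0.008,"rx":0,"ry":0,"rz":0},{"hand":0,"tx":0,"ty":0,"tz":0,"rx":0,"ry":0,"rz":0}]}}

```text
time: 11.85
position: [0.511, 0.2014, 0.1143]
tcp_rot: [0.295, 2.634, -0.299]
force: [-18.8, 5.3, 21.8]
grip_width: 0.0244
grip_force: 62.8
```

```bash
python3 f.py
```

```text
t 11.85 F tool [  6.   -3.5 -29.7] torque tool [0.59 1.64 0.05] mouth rel tip (tool mm) [-0.5  0.3 22.7] w 0.024404544893927547
```

The rigid stop is reached, with about 30 N along the axis. I'll hold briefly and confirm the force persists.

Call:
{"method": "move_arm", "body": {"steps": [{"hand":0,"tx":0,"ty":0,"tz":0,"rx":0,"ry":0,"rz":0},{"hand":0,"tx":0,"ty":0,"tz":0,"rx":0,"ry":0,"rz":0},{"hand":0,"tx":0,"ty":0,"tz":0,"rx":0,"ry":0,"rz":0},{"hand":0,"tx":0,"ty":0,"tz":0,"rx":0,"ry":0,"rz":0},{"hand":0,"tx":0,"ty":0,"tz":0,"rx":0,"ry":0,"rz":0}]}}

```text
time: 12.35
position: [0.511, 0.2014, 0.1143]
tcp_rot: [0.295, 2.634, -0.299]
force: [-18.7, 5.6, 21.7]
grip_width: 0.0246
grip_force: 62.8
```

```bash
python3 f.py; python3 - <<'E'
from h import *
S=shot('side');T=shot('top')
cv2.imwrite('pics/fin.png',np.hstack([cv2.resize(a[0][v:v+60,u:u+60,::-1],(400,400),interpolation=cv2.INTER_CUBIC) for a,u,v in((T,180,170),(S,190,125))]))
E
```

```text
t 12.35 F tool [  6.   -3.2 -29.6] torque tool [ 0.52  1.63 -0.04] mouth rel tip (tool mm) [-0.5  0.3 22.7] w 0.02462388814748061
```

View pics/fin.png

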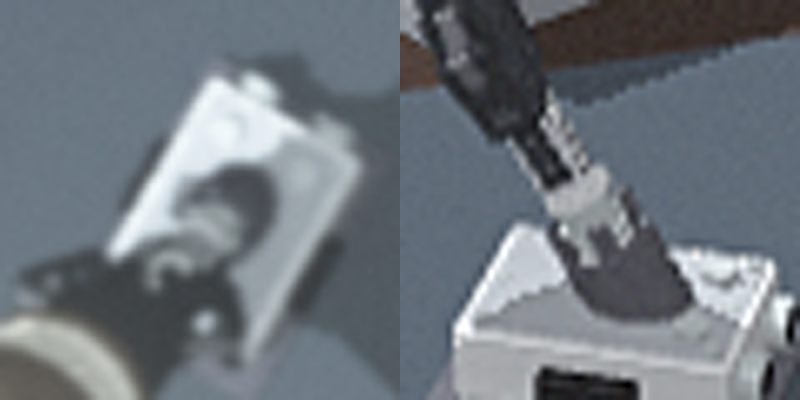

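The side view shows the coupler seated coaxially between the posts (crop 585,225) and still gripped. The force is steady, so I'm handing in.

```bash
python3 -c "
from h import *
print(env.finish_job())"
```

```text
the job is handed in; nothing more can be done
None
```

I pressed the pump plunger to its stop, moved the coupler from the dock and snapped it onto the nipple with the collar fully home, and handed the job in at about 12.5 s, still gripping and pressing with about 30 N.

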